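Slide the battery pack into its charging dock

TASK

Slide the tall battery pack into the charging dock by pushing it low, only on the dark rubber skirt round its foot, until it is fully home against the dock's back stop; it must stay upright on the bench, and its white housing and handle must not be pushed or gripped, nor the pack lifted. Once it is home, press the round button on the dock all the way down to start the charge and let it spring back. Leave the other things on the bench where they stand.

Things in the scene. Friction and masses are not known exactly. Their poses are not given: they have to be found in the camera images.
- pack: Battery pack to push, 0.6 to 1 kg. Foot: dark rubber skirt 115 (x) x 120 (y) mm, from the bench to 45 mm up. Origin: centre of its underside, on the bench. x: the way it goes into the dock (its rear face, towards the robot, is 57 mm along -x); z up. Front-heavy. Friction on the bench about 0.6, varying by a fifth: pushed higher than about 55 mm up it may tip forwards, pushed on the skirt it slides.
- pack_housing: The pack's white housing, fixed on the front half of the skirt: 60 (x) x 106 (y) mm, its rear face 50 mm ahead of the skirt's; top 130 mm above the bench, with a carry handle on it reaching 159 mm. Not to be pushed. Origin: centre of its underside, 22 mm ahead of and 45 mm above the pack's origin, same axes.
- dock: Charging dock, fixed. Origin: on the bench, where the pack's origin is when fully home; x: the way in; y: left; z up. Back stop: face at x = +57 mm, 75 mm high. No floor. Rails 30 mm high, inner faces at y = +/-68 mm (8 mm play a side, 6.5 mm at their mouth) from the stop to x = -12 mm, flaring to +/-86 mm at x = -53 mm.
- charge_button (a joint): Travel of the round push button on the dock's block: 0 up, 0.006 m fully down. Moves straight down, springs back, needs about 5 N.
- charge_button_top (a point): Centre of the button's upper face (32 mm across, in a round collar) on a square block 66 mm wide and 70 mm high at the left of the dock; 88 mm above the bench, at x = +36 mm, y = +118 mm in the dock's frame; moves down with the button.
- tip_box: Bystander, loose: pipette-tip box, 85 x 122 mm, 65 mm high, blue with a clear lid. Origin: centre of its underside.
- amber_jar: Bystander, loose: amber jar, 60 mm across, 110 mm high. Origin: centre of its underside.
- tube_rack: Bystander, loose: white tube rack with capped tubes, 70 x 150 mm, 99 mm high. Origin: centre of its underside.
- buffer_bottle: Bystander, loose: clear bottle, 70 mm across, 160 mm high. Origin: centre of its underside.
- beaker: Bystander, loose: open beaker, 70 mm across, 90 mm high. Origin: centre of its underside.
- powder_tub: Bystander, loose: white tub, 80 mm across, 90 mm high. Origin: centre of its underside.
There are look-alikes about, which are no part of the job. What is shaped like the pack but purple or yellow is not meant.

How it is judged:
By the outcome, as a careful person would: the job done as asked, in the order asked, and still so for the second after the job is handed in, with the robot touching nothing.
It also fails if it takes over 61 s, if anything falls off the work surface, if the arm or the gripper's body presses on something with over 40 N, if the wrist force passes 120 N, or if a joint passes its speed limit or range.

ROBOT

A 7-joint arm with a two-finger parallel gripper is mounted at the origin on the work surface. World frame = base frame: x ahead of the robot, y to its left, z up, the work surface at z = 0. Lengths are in m, angles in degrees, forces in N, time in s.
With the tool pointing down it reaches from about 0.425 to 0.875 m from the base axis. Payload 4.7 kg.
Tool frame: the origin (TCP) lies midway between the tips of the shut fingers; the grasp point (between the pads) lies 19 mm behind it (env.grip_depth is the distance from the TCP to the grasp point, in m); z points along the fingers, y is the line along which they close (so a half turn about z gives the same grasp; the last joint's range is limited). The gripper opens to 87 mm and grips with 3 to 60 N. Pads are 19 mm wide; open, the fingers measure 117 mm over their backs; the gripper's body (75 mm by 190 mm) begins 51 mm behind the grasp point.
Start: joints at [-68.692, 18.392, -4.016, 83.108, 1.295, 78.541, -3.26], TCP at [0.228, 0.609, 0.223] pointing down, gripper open.
Joint ranges: [-163.93, 163.93], [-17.29, 119.83], [-79.2, 71.16], [3.27, 140.29], [-89.18, 269.18], [5.43, 117.66], [-154.24, 154.24]. Speed limits (degrees/s): [147.25, 147.25, 180, 180, 180, 180, 180].

INTERFACE

Orientations are given as [roll, pitch, yaw] about the fixed x, y, z axes, in that order (R = Rz(yaw) Ry(pitch) Rx(roll)).
In Python, from cell import get_obs, optics, env, nets gives the robot as it stands.
- The arm moves only by the shell command python3 -m creep 'ROWS' [FORCE]. ROWS is JSON, a list of rows, each an object of numbers: "wx", "wy", "wz": the turn, a rotation vector about the tool's x, y, z in degrees; "tx", "ty", "tz": the shift along the tool's x, y, z in mm; "gripper": the opening, from -1 (shut) to 1 (fully open). A call has 1 to 5 rows; each row is the pose to reach, as a shift and turn from the pose commanded when the call began, along the tool's axes at that moment; what a row does not reach only later rows make up. A row lasts 1/12 s, in which the tool goes at most 41.7 mm and 7.16 degrees, less where a joint would pass 70% of its speed; a pose out of reach is approached as far as the arm can. A call with a gripper value outside its range is refused whole. The fingers move at their own pace and stop on an object; FORCE is the grip in N (left out, the last holds). Time passes only in rows, so rows that repeat a pose let the fingers close. It gives the time, the measured TCP pose, the force, the opening and the grip force at its end, in the units of the state.
- get_obs(): the state, without advancing time (a new reading comes with each control period).
- optics.read_camera(name): name is "scene" or "top" or "wrist"; returns (picture, depth): 420x560x3 uint8, red, green, blue; 420x560 float32, m along the optical axis (not along the pixel's ray), 0 where there is no reading.
- optics.camera_info(name): a dict with "fovy" (degrees; the focal length in pixels is half the picture's height over the tangent of half this angle, whatever the lens; pixels are square), "cx", "cy" (the principal point, pixels), "R" (3x3) and "t" (3): a world point X has camera coordinates R X + t; the wrist camera has in their place "tool_from_camera" (4x4, takes a point from camera to tool coordinates, whose origin is the TCP and whose axes are the flange's). Camera axes: x right, y down, z forward; pixel columns grow to the right and rows downward; lengths in m; the calibration is good to about 2 mm. A picture is of the moment at which its call begins: read the wrist's pose just before it. camera_info takes no time and is no camera call.
- env.sign_off(): hands the job in; it is judged then, once.
Trained networks look in the newest picture that a camera, given by its name, has taken for a name from the list of things; names that differ only in an ending like _2 or _b are one class to them, and where a whole thing is asked for, a point or a joint stands for the part that bears it (a point fixed in the world has none). Each returns a list of dicts, best first, with "confidence" (0 to 1); they miss things now and then, are a little off and sometimes report something else, mostly with a low value. They report only what shows in the picture. A call takes as long as a camera call. They do not tell look-alikes from the thing itself.
- nets.look_for(query, camera): "point" ([x, y, z] in m, in world coordinates, good to about 4 mm: the middle of the surface that is visible of it).
- nets.place_of(query, camera): "point" ([x, y, z] in m, in world coordinates, good to about 4 mm: a listed point, or the origin of a listed thing).
The state is a dict: "time_s": time; "qpos": joint angles; "joint_velocities": joint speeds; "effort": joint torques, N m; "tool_pos": TCP position; "tool_rot": TCP orientation; "force": force on the tool from outside, world axes, zero at the start; "wrist_torque": the same for the moment, N m; "grip_width": finger opening in m; "grasp_force": force on a finger pad.
Only numpy, scipy, OpenCV 4.12 (cv2) and the standard library are available. Lean on these libraries where they do the work, as an engineer would, in place of code of your own. Each camera call takes 0.05 s, during which the arm holds its last target. There are 200 camera calls.

## Working session

There is one attempt and no reset: what is moved stays moved. The work goes in short steps, Python scripts to look and compute and a shell command to move; the robot and the scene stay as the last step left them, time stands still between calls to the robot, and variables do not carry over. Pictures are saved under pics/ and viewed, at most 10 in all, crops included, and the job is handed in when it is done.

```bash
mkdir -p pics; ls; python3 - <<'E'
from cell import get_obs, optics, env, nets
import cv2, numpy as np
o=get_obs(); print(o['time_s'],o['tool_pos'],o['tool_rot'],o['force'])
for c in ['scene','top']:
    p,d=optics.read_camera(c); cv2.imwrite(f'pics/{c}0.png',p[:,:,::-1]); np.savez(f'{c}0.npz',p=p,d=d)
    for q in ['pack','pack_housing','dock','charge_button_top']:
        for r in nets.place_of(q,c)[:4]: print(c,q,np.round(r['point'],3),round(r['confidence'],2))
E
```

```text
pics
0.0 [0.22749761 0.60828966 0.22147144] [-1.79890597e+02  5.44922742e-03  1.59498109e+02] [-0.62463965  0.48019543  0.219615  ]
scene pack [ 0.518 -0.053  0.004] 0.85
scene pack [0.693 0.206 0.   ] 0.81
scene pack [ 0.361  0.084 -0.004] 0.73
scene pack [ 0.37  -0.23  -0.001] 0.71
scene pack_housing [0.391 0.094 0.046] 0.76
scene pack_housing [ 0.536 -0.055  0.049] 0.73
scene pack_housing [0.676 0.208 0.046] 0.69
scene pack_housing [ 0.388 -0.215  0.047] 0.6
scene dock [ 0.655 -0.073 -0.002] 0.97
scene charge_button_top [0.7   0.046 0.09 ] 0.4
top pack [0.367 0.084 0.004] 0.92
top pack [ 0.697  0.201 -0.003] 0.64
top pack [ 0.366 -0.233  0.001] 0.59
top pack [ 0.517 -0.055  0.002] 0.56
top pack_housing [ 0.54  -0.053  0.045] 0.96
top pack_housing [0.386 0.097 0.042] 0.92
top pack_housing [ 0.381 -0.218  0.043] 0.81
top pack_housing [0.672 0.202 0.046] 0.64
top charge_button_top [0.693 0.044 0.092] 0.61
```

View pics/scene0.png

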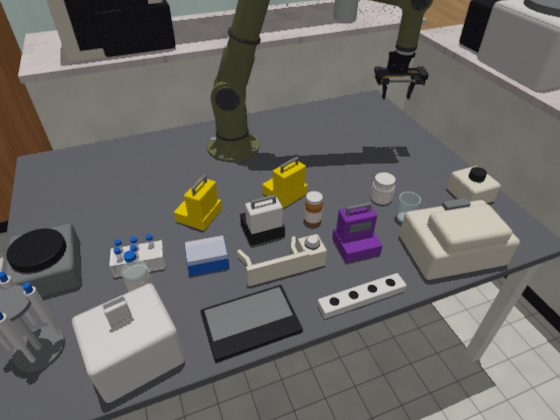

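View pics/top0.png

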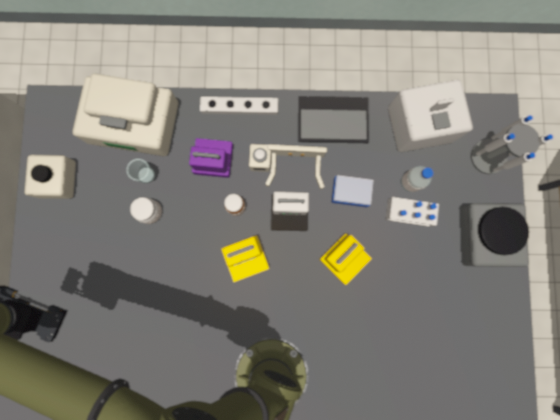

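The candidates are:
- white housing on a dark skirt, scene (263,220) / top (291,210)
- purple, scene (357,232)
- yellow, scene (198,204) and (288,184)

The white one on the dark skirt fits the description. I'll confirm it in a crop and measure yaws from depth.

```bash
cat > h.py <<'E'
from cell import get_obs, optics, env, nets
import cv2, numpy as np
def world(c,d,info=None):
    i=optics.camera_info(c); h,w=d.shape; f=h/2/np.tan(np.radians(i['fovy'])/2)
    u,v=np.meshgrid(np.arange(w),np.arange(h))
    P=np.stack([(u-i['cx'])*d/f,(v-i['cy'])*d/f,d],-1)
    if 'R' in i: return (P-np.array(i['t']))@np.array(i['R'])
    T=np.array(i['tool_from_camera']); o=get_obs()
    from scipy.spatial.transform import Rotation as Ro
    R=Ro.from_euler('xyz',o['tool_rot'],degrees=True).as_matrix()
    return (P@T[:3,:3].T+T[:3,3])@R.T+np.array(o['tool_pos'])
def rect(W,name,x,y,z):
    m=(W[...,0]>x[0])&(W[...,0]<x[1])&(W[...,1]>y[0])&(W[...,1]<y[1])&(W[...,2]>z[0])&(W[...,2]<z[1])
    if m.sum()<8: print(name,'few');return
    r=cv2.minAreaRect((W[m][:,:2]*1000).astype(np.float32)); print(name,m.sum(),np.round(r[0],1),np.round(r[1],1),round(r[2],1),'z',np.round(np.median(W[m][:,2]),3))
E
python3 - <<'E'
from h import *
s=np.load('scene0.npz');t=np.load('top0.npz')
for c,k in (('top',t),('scene',s)):
    W=world(c,k['d'])
    rect(W,c+' housing',(.45,.6),(-.14,.03),(.12,.138))
    rect(W,c+' skirt',(.44,.6),(-.14,.03),(.035,.055))
    rect(W,c+' stop',(.6,.78),(-.17,.005),(.068,.082))
    rect(W,c+' block',(.6,.78),(.0,.1),(.06,.08))
    rect(W,c+' button',(.6,.78),(.0,.1),(.083,.1))
    rect(W,c+' rails',(.56,.7),(-.2,.02),(.022,.037))
    rect(W,c+' railL',(.56,.7),(-.06,.03),(.022,.037))
    rect(W,c+' railR',(.56,.7),(-.2,-.09),(.022,.037))
a=cv2.resize(t['p'][120:270,200:360],None,fx=4,fy=4,interpolation=2);cv2.imwrite('pics/c1.png',cv2.resize(t['p'][120:260,190:370],(720,560),interpolation=2)[:,:,::-1])
E
```

```text
top housing 571 [537.8 -49.8] [ 59.2 103.6] 0.8 z 0.13
top skirt 634 [515.2 -49.6] [119.1 113.1] 89.2 z 0.045
top stop 271 [719.1 -79.1] [167.9  17.4] 88.0 z 0.075
top block 344 [692.9  42.2] [78.4 77.3] 85.4 z 0.071
top button 116 [693.9  47.1] [43.9 43.6] 22.5 z 0.091
top rails 230 [646.6 -92.8] [220.2 121.1] 79.6 z 0.03
top railL 117 [652.1  15. ] [92.8 29.7] 0.8 z 0.03
top railR 130 [ 632.  -163.2] [134.7  58.2] 39.0 z 0.03
scene housing 419 [539.7 -55. ] [105.7  63.2] 88.5 z 0.13
scene skirt 300 [520.4 -53.8] [121.6 115.8] 88.2 z 0.045
scene stop 331 [721.4 -81.9] [174.   19.9] 87.5 z 0.075
scene block 313 [693.6  38.6] [75.1 81.4] 88.1 z 0.07
scene button 101 [698.   43.5] [42.  39.4] 64.3 z 0.091
scene rails 284 [621.4 -73.4] [186.  111.6] 86.2 z 0.03
scene railL 140 [617.3  -2.7] [130.4  58.1] 28.5 z 0.03
scene railR 116 [ 610.6 -139.2] [ 51.2 117.3] 63.2 z 0.03
```

View pics/c1.png

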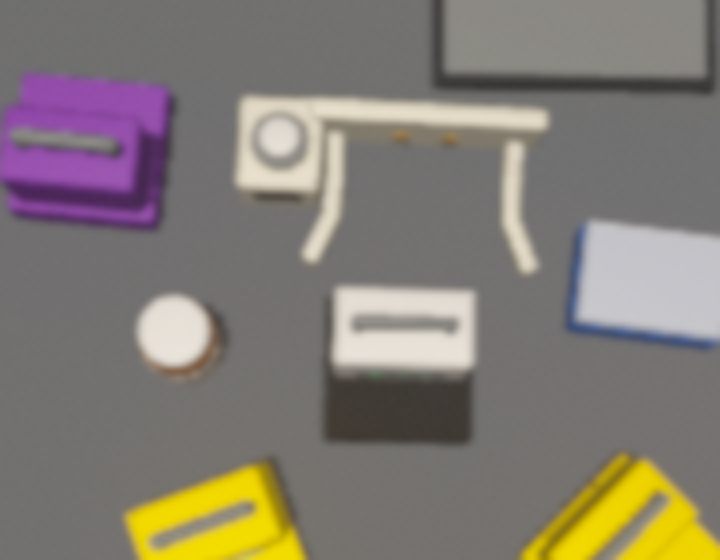

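The crop confirms it: white housing on a dark skirt at crop (400,365), between the two yellow look-alikes, with the dock mouth facing it at crop (425,200). The gripper's body is wide, so I'll check its clearance to the neighbours.

```bash
python3 - <<'E'
from h import *
s=np.load('scene0.npz');t=np.load('top0.npz')
for c,k in (('top',t),('scene',s)):
    W=world(c,k['d'])
    for n,x,y in (('yelL',(.3,.5),(.012,.2)),('yelR',(.28,.5),(-.32,-.118)),('jar',(.5,.6),(.025,.12)),('tip',(.5,.65),(-.27,-.15))):
      for z in ((.02,.06),(.06,.125),(.125,.17)):
        m=(W[...,0]>x[0])&(W[...,0]<x[1])&(W[...,1]>y[0])&(W[...,1]<y[1])&(W[...,2]>z[0])&(W[...,2]<z[1])
        if m.sum()>5:
            b=cv2.boxPoints(cv2.minAreaRect((W[m][:,:2]*1000).astype(np.float32))); print(c,n,z,m.sum(),b.round().astype(int).tolist())
E
```

```text
top yelL (0.02, 0.06) 635 [[291, 125], [334, 13], [441, 54], [398, 166]]
top yelL (0.06, 0.125) 53 [[338, 135], [376, 36], [434, 59], [396, 158]]
top yelL (0.125, 0.17) 694 [[340, 136], [378, 37], [434, 59], [395, 157]]
top yelR (0.02, 0.06) 646 [[286, -229], [372, -314], [453, -232], [367, -148]]
top yelR (0.06, 0.125) 109 [[326, -198], [400, -273], [443, -231], [368, -156]]
top yelR (0.125, 0.17) 690 [[326, -199], [400, -273], [442, -231], [368, -157]]
top jar (0.02, 0.06) 24 [[500, 110], [542, 88], [547, 98], [506, 120]]
top jar (0.06, 0.125) 131 [[507, 96], [559, 96], [559, 119], [507, 119]]
top tip (0.02, 0.06) 160 [[544, -268], [629, -278], [642, -153], [558, -144]]
top tip (0.06, 0.125) 572 [[545, -269], [627, -277], [635, -199], [553, -191]]
scene yelL (0.02, 0.06) 445 [[292, 124], [334, 6], [447, 47], [404, 165]]
scene yelL (0.06, 0.125) 466 [[379, 36], [434, 28], [449, 145], [394, 152]]
scene yelL (0.125, 0.17) 358 [[343, 135], [379, 33], [436, 53], [400, 155]]
scene yelR (0.02, 0.06) 545 [[286, -236], [375, -322], [457, -237], [368, -151]]
scene yelR (0.06, 0.125) 500 [[324, -206], [404, -282], [449, -235], [370, -159]]
scene yelR (0.125, 0.17) 403 [[327, -205], [402, -278], [446, -234], [370, -160]]
scene jar (0.02, 0.06) 106 [[528, 94], [535, 83], [575, 110], [568, 121]]
scene jar (0.06, 0.125) 212 [[511, 119], [512, 91], [569, 91], [569, 120]]
scene tip (0.02, 0.06) 270 [[564, -267], [637, -270], [642, -150], [569, -147]]
scene tip (0.06, 0.125) 495 [[548, -270], [634, -272], [636, -199], [551, -196]]
```

```bash
cat >> h.py <<'E'
def to(x,y,z,yaw=None):
    "shift in mm along the tool axes, and turn, to a world TCP target"
    from scipy.spatial.transform import Rotation as Ro
    o=get_obs(); R=Ro.from_euler('xyz',o['tool_rot'],degrees=True)
    d=R.inv().apply(np.array([x,y,z])-o['tool_pos'])*1000
    w=None if yaw is None else (R.inv()*Ro.from_euler('xyz',[180,0,yaw],degrees=True)).as_rotvec(degrees=True)
    print('t',o['time_s'],'pos',np.round(o['tool_pos'],4),'rot',np.round(o['tool_rot'],1),'F',np.round(o['force'],1),'grip',round(o['grip_width'],3),'-> t',d.round(1),'w',None if w is None else w.round(1))
E
python3 -m creep '[{"tx":-151,"ty":-112,"wz":-18.2,"gripper":0.2},{"tx":-151,"ty":-112,"wz":-18.2,"gripper":0.2},{"tx":-151,"ty":-112,"wz":-18.2,"gripper":0.2},{"tx":-151,"ty":-112,"wz":-18.2,"gripper":0.2},{"tx":-151,"ty":-112,"wz":-18.2,"gripper":0.2}]'
python3 -c "from h import *;to(.43,.29,.222,177.7)"
```

```text
t 0.5 pos [0.2276 0.6089 0.2226] rot [180.    0.  159.5] F [-0.4 -0.3 -0.1] grip 0.087 -> t [-301.2 -227.8    0.6] w [  0.    0.  -18.2]validation failed for argument at $[0]...
```

```bash
python3 -m creep '[{"wx":0,"wy":0,"wz":-7,"tx":-30,"ty":-22,"tz":0,"gripper":0.2}]'; echo; python3 -m creep --help | head -30
```

```text
time_s: 0.58
tool_pos: [0.241, 0.5828, 0.2217]
tool_rot: [179.9, -0.3, 167.1]
force: [-0.7, 0.2, -0.9]
grip_width: 0.0847
grasp_force: 0.0
invalid input: not JSON, or not a number
```

```bash
python3 -m creep '[{"wx":0,"wy":0,"wz":-11.2,"tx":-109,"ty":-104,"tz":0,"gripper":0.2},{"wx":0,"wy":0,"wz":-11.2,"tx":-109,"ty":-104,"tz":0,"gripper":0.2},{"wx":0,"wy":0,"wz":-11.2,"tx":-109,"ty":-104,"tz":0,"gripper":0.2},{"wx":0,"wy":0,"wz":-11.2,"tx":-109,"ty":-104,"tz":0,"gripper":0.2},{"wx":0,"wy":0,"wz":-11.2,"tx":-109,"ty":-104,"tz":0,"gripper":0.2}]'
python3 -c "from h import *;to(.43,.29,.222,177.7)"
```

```text
time_s: 1.0
tool_pos: [0.3355, 0.445, 0.2232]
tool_rot: [-179.9, 0.2, 177.1]
force: [0.5, 0.2, 0.5]
grip_width: 0.056
grasp_force: 0.0
t 1.0 pos [0.3355 0.445  0.2232] rot [-179.9    0.2  177.1] F [0.5 0.2 0.5] grip 0.056 -> t [-102.2 -150.     1.8] w [-0.1  0.2 -0.6]
```

```bash
python3 -m creep '[{"wx":0,"wy":0,"wz":0,"tx":-102,"ty":-150,"tz":0,"gripper":0.2},{"wx":0,"wy":0,"wz":0,"tx":-102,"ty":-150,"tz":0,"gripper":0.2},{"wx":0,"wy":0,"wz":0,"tx":-102,"ty":-150,"tz":0,"gripper":0.2},{"wx":0,"wy":0,"wz":0,"tx":-102,"ty":-150,"tz":0,"gripper":0.2},{"wx":0,"wy":0,"wz":0,"tx":-102,"ty":-150,"tz":0,"gripper":0.2}]'
python3 -m creep '[{"wx":0,"wy":0,"wz":0,"tx":-7,"ty":-180,"tz":0,"gripper":0.2},{"wx":0,"wy":0,"wz":0,"tx":-7,"ty":-180,"tz":0,"gripper":0.2},{"wx":0,"wy":0,"wz":0,"tx":-7,"ty":-180,"tz":0,"gripper":0.2},{"wx":0,"wy":0,"wz":0,"tx":-7,"ty":-180,"tz":0,"gripper":0.2},{"wx":0,"wy":0,"wz":0,"tx":-7,"ty":-180,"tz":0,"gripper":0.2}]'
python3 -c "from h import *;to(.43,-.068,.222,177.7)"
```

```text
time_s: 1.42
tool_pos: [0.4294, 0.2911, 0.2231]
tool_rot: [-179.9, 0.1, 177.3]
force: [1.8, -0.3, -0.8]
grip_width: 0.0525
grasp_force: 0.0
time_s: 1.83
tool_pos: [0.4257, 0.1111, 0.223]
tool_rot: [-179.9, 0.0, 177.3]
force: [-0.6, -0.3, -1.0]
grip_width: 0.0522
grasp_force: 0.0
t 1.8333 pos [0.4257 0.1111 0.223 ] rot [-179.9    0.   177.3] F [-0.6 -0.3 -1. ] grip 0.052 -> t [ -12.7 -178.7    1.2] w [-0.1  0.  -0.4]
```

```bash
python3 -m creep '[{"wx":0,"wy":0,"wz":-0.3,"tx":-12,"ty":-179,"tz":0,"gripper":0.2},{"wx":0,"wy":0,"wz":-0.3,"tx":-12,"ty":-179,"tz":0,"gripper":0.2},{"wx":0,"wy":0,"wz":-0.3,"tx":-12,"ty":-179,"tz":0,"gripper":0.2},{"wx":0,"wy":0,"wz":-0.3,"tx":-12,"ty":-179,"tz":0,"gripper":0.2},{"wx":0,"wy":0,"wz":-0.3,"tx":-12,"ty":-179,"tz":0,"gripper":0.2}]'
python3 - <<'E'
from h import *
to(.43,-.068,.022,177.7)
p,d=optics.read_camera('wrist'); cv2.imwrite('pics/w1.png',p[:,:,::-1]); W=world('wrist',d)
rect(W,'skirt',(.44,.6),(-.14,.03),(.037,.052)); rect(W,'housing',(.45,.62),(-.14,.03),(.12,.138))
rect(W,'yelL',(.3,.45),(.015,.2),(.08,.17));rect(W,'yelR',(.3,.46),(-.3,-.12),(.08,.17))
E
```

```text
time_s: 2.25
tool_pos: [0.4302, -0.0683, 0.2233]
tool_rot: [-179.9, 0.1, 177.6]
force: [0.2, 1.1, -0.1]
grip_width: 0.0527
grasp_force: 0.0
t 2.25 pos [ 0.4302 -0.0683  0.2233] rot [-1.799e+02  1.000e-01  1.776e+02] F [ 0.2  1.1 -0.1] grip 0.053 -> t [  0.6   0.6 201.3] w [-0.1  0.1 -0.1]
skirt 5528 [486.5 -51.5] [ 55.2 120.4] 0.5 z 0.044
housing 3274 [522.6 -60.3] [88.9 26.8] 88.2 z 0.129
yelL 14155 [388.2  93. ] [ 61.9 102. ] 21.0 z 0.129
yelR 14933 [ 385.7 -216.1] [ 59.6 105.4] 45.1 z 0.129
```

View pics/w1.png

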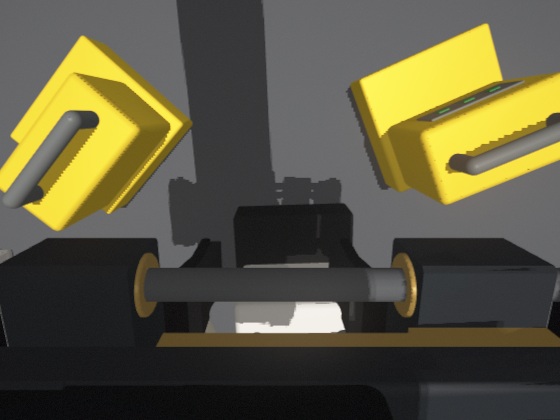

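The wrist view shows the skirt's rear edge at row 207, columns 235-350. The yellow packs flank it at (90,140) and (460,110), clear of the body by about 13 mm. I'll descend behind the skirt.

```bash
python3 -m creep '[{"wx":0,"wy":0,"wz":0,"tx":0,"ty":0,"tz":30,"gripper":0.2},{"wx":0,"wy":0,"wz":0,"tx":0,"ty":0,"tz":60,"gripper":0.2},{"wx":0,"wy":0,"wz":0,"tx":0,"ty":0,"tz":90,"gripper":0.2},{"wx":0,"wy":0,"wz":0,"tx":0,"ty":0,"tz":110,"gripper":0.2},{"wx":0,"wy":0,"wz":0,"tx":0,"ty":0,"tz":120,"gripper":0.2}]'
python3 -m creep '[{"wx":0,"wy":0,"wz":0,"tx":0,"ty":-1,"tz":20,"gripper":0.2},{"wx":0,"wy":0,"wz":0,"tx":0,"ty":-1,"tz":40,"gripper":0.2},{"wx":0,"wy":0,"wz":0,"tx":0,"ty":-1,"tz":60,"gripper":0.2},{"wx":0,"wy":0,"wz":0,"tx":0,"ty":-1,"tz":75,"gripper":0.2},{"wx":0,"wy":0,"wz":0,"tx":0,"ty":-1,"tz":82,"gripper":0.2}]'
python3 -c "from h import *;to(.45,-.068,.02,177.7)"
```

```text
time_s: 2.72
tool_pos: [0.4287, -0.0611, 0.1001]
tool_rot: [-180.0, -0.2, 178.1]
force: [-0.6, 0.9, 0.2]
grip_width: 0.0523
grasp_force: 0.0
time_s: 3.13
tool_pos: [0.4298, -0.0624, 0.0194]
tool_rot: [-180.0, -0.1, 178.1]
force: [0.6, 0.2, -0.2]
grip_width: 0.052
grasp_force: 0.0
t 3.1333 pos [ 0.4298 -0.0624  0.0194] rot [-1.800e+02 -1.000e-01  1.781e+02] F [ 0.6  0.2 -0.2] grip 0.052 -> t [-20.4  -4.9  -0.6] w [-0.  -0.1  0.4]
```

```bash
python3 -m creep '[{"wx":0,"wy":0,"wz":0,"tx":-6,"ty":0,"tz":0,"gripper":0.2},{"wx":0,"wy":0,"wz":0,"tx":-10,"ty":0,"tz":0,"gripper":0.2},{"wx":0,"wy":0,"wz":0,"tx":-14,"ty":0,"tz":0,"gripper":0.2},{"wx":0,"wy":0,"wz":0,"tx":-18,"ty":0,"tz":0,"gripper":0.2},{"wx":0,"wy":0,"wz":0,"tx":-22,"ty":0,"tz":0,"gripper":0.2}]'
python3 -m creep '[{"wx":0,"wy":0,"wz":0,"tx":-4,"ty":0,"tz":0,"gripper":0.2},{"wx":0,"wy":0,"wz":0,"tx":-8,"ty":0,"tz":0,"gripper":0.2},{"wx":0,"wy":0,"wz":0,"tx":-12,"ty":0,"tz":0,"gripper":0.2},{"wx":0,"wy":0,"wz":0,"tx":-16,"ty":0,"tz":0,"gripper":0.2},{"wx":0,"wy":0,"wz":0,"tx":-20,"ty":0,"tz":0,"gripper":0.2}]'
python3 - <<'E'
from h import *
to(.475,-.068,.02,177.7)
for c in ('top','scene'):
    p,d=optics.read_camera(c); W=world(c,d)
    rect(W,c+' housing',(.46,.66),(-.14,.03),(.12,.138)); 
E
```

```text
time_s: 3.55
tool_pos: [0.4486, -0.0633, 0.0207]
tool_rot: [179.9, -0.5, 178.1]
force: [-13.5, 1.4, 10.6]
grip_width: 0.0518
grasp_force: 6.4
time_s: 3.97
tool_pos: [0.4696, -0.0642, 0.0205]
tool_rot: [179.9, -0.4, 178.0]
force: [-7.3, 0.2, 4.0]
grip_width: 0.0521
grasp_force: 4.0
t 3.9667 pos [ 0.4696 -0.0642  0.0205] rot [179.9  -0.4 178. ] F [-7.3  0.2  4. ] grip 0.052 -> t [-5.5 -3.6  0.5] w [ 0.1 -0.4  0.3]
top housing 525 [526.6 -55.8] [168.6 130.3] 89.8 z 0.131
scene housing 762 [528. -55.] [135.7 169.2] 0.1 z 0.131
```

```bash
cat >> h.py <<'E'
D0=np.array([655.,-72.]); DY=-2.3
def pack():
    for c in ('top','scene'):
        p,d=optics.read_camera(c); W=world(c,d)
        m=(p.min(-1)>120)&(W[...,0]>.46)&(W[...,0]<.74)&(W[...,1]>-.16)&(W[...,1]<.012)&(W[...,2]>.12)&(W[...,2]<.14)
        if m.sum()<20: print(c,'few'); continue
        r=cv2.minAreaRect((W[m][:,:2]*1000).astype(np.float32)); a=(r[2]+45)%90-45
        a_=np.radians(a); o=np.array(r[0])-22*np.array([np.cos(a_),np.sin(a_)])
        t=np.radians(DY); q=np.array([[np.cos(t),np.sin(t)],[-np.sin(t),np.cos(t)]])@(o-D0)
        print(c,m.sum(),'size',np.round(r[1]),'yaw',round(a,1),'pack xy',o.round(1),'in dock',q.round(1))
E
python3 -m creep '[{"wx":0,"wy":0,"wz":0,"tx":-4,"ty":-1.2,"tz":0,"gripper":0.2},{"wx":0,"wy":0,"wz":0,"tx":-8,"ty":-2.4,"tz":0,"gripper":0.2},{"wx":0,"wy":0,"wz":0,"tx":-12,"ty":-3.6,"tz":0,"gripper":0.2},{"wx":0,"wy":0,"wz":0,"tx":-16,"ty":-4.8,"tz":0,"gripper":0.2},{"wx":0,"wy":0,"wz":0,"tx":-20,"ty":-6,"tz":0,"gripper":0.2}]'
python3 -c "
from h import *
pack();to(.5,-.075,.02,177.7)"
```

```text
time_s: 4.48
tool_pos: [0.4902, -0.0703, 0.0204]
tool_rot: [179.9, -0.3, 178.1]
force: [-6.4, 2.6, 3.5]
grip_width: 0.0526
grasp_force: 3.5
top 339 size [ 59. 104.] yaw 1.3 pack xy [559.4 -58.8] in dock [-96.1   9.3]
scene 335 size [106.  57.] yaw -4.8 pack xy [565.9 -60.2] in dock [-89.5   8.2]
t 4.5833 pos [ 0.4914 -0.0708  0.0205] rot [ 1.80e+02 -1.00e-01  1.78e+02] F [-3.1  2.1 -0.9] grip 0.052 -> t [-8.7 -3.9  0.5] w [ 0.  -0.1  0.3]
```

```bash
python3 -m creep '[{"wx":0,"wy":0,"wz":0.3,"tx":-4,"ty":-1.4,"tz":0,"gripper":0.2},{"wx":0,"wy":0,"wz":0.3,"tx":-8,"ty":-2.8,"tz":0,"gripper":0.2},{"wx":0,"wy":0,"wz":0.3,"tx":-12,"ty":-4.2,"tz":0,"gripper":0.2},{"wx":0,"wy":0,"wz":0.3,"tx":-16,"ty":-5.6,"tz":0,"gripper":0.2},{"wx":0,"wy":0,"wz":0.3,"tx":-20,"ty":-7,"tz":0,"gripper":0.2}]'
python3 - <<'E'
from h import *
pack();to(.52,-.078,.02,177.7)
p,d=optics.read_camera('top'); cv2.imwrite('pics/c2.png',cv2.resize(p[120:260,190:370],(720,560),interpolation=2)[:,:,::-1])
E
```

```text
time_s: 5.0
tool_pos: [0.5103, -0.0783, 0.0204]
tool_rot: [179.9, -0.2, 177.8]
force: [-7.2, 1.6, 2.2]
grip_width: 0.0526
grasp_force: 3.2
top 324 size [104.  60.] yaw -0.7 pack xy [579.6 -63.8] in dock [-75.7   5.2]
scene 345 size [104.  61.] yaw -5.2 pack xy [585.5 -67.6] in dock [-69.7   1.6]
t 5.1 pos [ 0.5115 -0.0788  0.0205] rot [ 1.800e+02 -1.000e-01  1.777e+02] F [-3.3  0.9 -1.8] grip 0.052 -> t [-8.5  1.2  0.5] w [ 0.  -0.1  0. ]
```

View pics/c2.png

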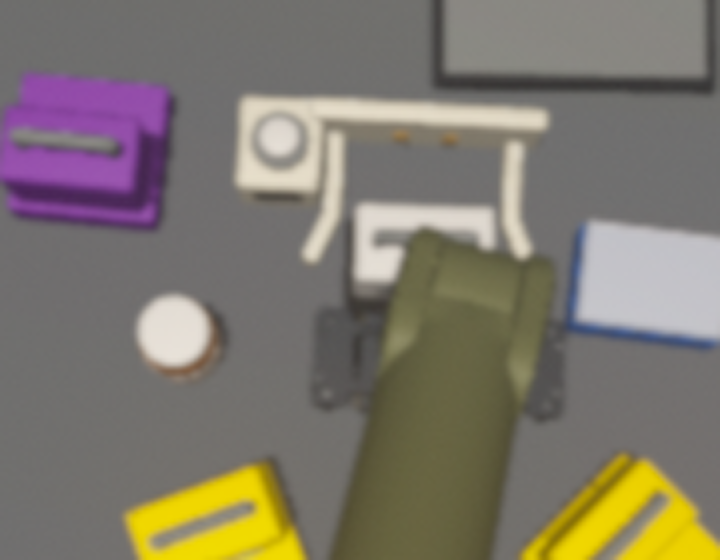

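The pack sits square in the dock's mouth at crop (425,240), slightly left of centre. I'll continue with a small rightward drift.

```bash
python3 -m creep '[{"wx":0,"wy":0,"wz":0,"tx":-4,"ty":-0.7,"tz":0,"gripper":0.2},{"wx":0,"wy":0,"wz":0,"tx":-8,"ty":-1.4,"tz":0,"gripper":0.2},{"wx":0,"wy":0,"wz":0,"tx":-12,"ty":-2.1,"tz":0,"gripper":0.2},{"wx":0,"wy":0,"wz":0,"tx":-16,"ty":-2.8,"tz":0,"gripper":0.2},{"wx":0,"wy":0,"wz":0,"tx":-20,"ty":-3.5,"tz":0,"gripper":0.2}]'
python3 -m creep '[{"wx":0,"wy":0,"wz":0,"tx":-4,"ty":0,"tz":0,"gripper":0.2},{"wx":0,"wy":0,"wz":0,"tx":-8,"ty":0,"tz":0,"gripper":0.2},{"wx":0,"wy":0,"wz":0,"tx":-12,"ty":0,"tz":0,"gripper":0.2},{"wx":0,"wy":0,"wz":0,"tx":-16,"ty":0,"tz":0,"gripper":0.2},{"wx":0,"wy":0,"wz":0,"tx":-20,"ty":0,"tz":0,"gripper":0.2}]'
python3 -c "
from h import *
pack();to(.587,-.08,.02,177.7)"
```

```text
time_s: 5.57
tool_pos: [0.5303, -0.0829, 0.0204]
tool_rot: [179.9, -0.2, 177.7]
force: [-6.2, 1.5, 2.6]
grip_width: 0.0526
grasp_force: 3.3
time_s: 5.98
tool_pos: [0.5501, -0.0844, 0.0204]
tool_rot: [180.0, -0.2, 177.7]
force: [-5.9, 0.3, 1.6]
grip_width: 0.0523
grasp_force: 3.3
top 243 size [ 58. 104.] yaw 0.6 pack xy [619.5 -73.4] in dock [-35.4  -2.8]
scene 367 size [107.  58.] yaw -2.3 pack xy [623.5 -75.2] in dock [-31.3  -4.5]
t 6.0833 pos [ 0.5514 -0.0845  0.0205] rot [-180.    -0.   177.7] F [-2.6 -0.1 -1.2] grip 0.052 -> t [-35.4   5.9   0.5] w [-0. -0. -0.]
```

```bash
python3 -m creep '[{"wx":0,"wy":0,"wz":0,"tx":-4,"ty":0.4,"tz":0,"gripper":0.2},{"wx":0,"wy":0,"wz":0,"tx":-8,"ty":0.8,"tz":0,"gripper":0.2},{"wx":0,"wy":0,"wz":0,"tx":-12,"ty":1.2,"tz":0,"gripper":0.2},{"wx":0,"wy":0,"wz":0,"tx":-16,"ty":1.6,"tz":0,"gripper":0.2},{"wx":0,"wy":0,"wz":0,"tx":-20,"ty":2,"tz":0,"gripper":0.2}]'
python3 -m creep '[{"wx":0,"wy":0,"wz":0,"tx":-2,"ty":0,"tz":0,"gripper":0.2},{"wx":0,"wy":0,"wz":0,"tx":-4,"ty":0,"tz":0,"gripper":0.2},{"wx":0,"wy":0,"wz":0,"tx":-6,"ty":0,"tz":0,"gripper":0.2},{"wx":0,"wy":0,"wz":0,"tx":-8,"ty":0,"tz":0,"gripper":0.2},{"wx":0,"wy":0,"wz":0,"tx":-10,"ty":0,"tz":0,"gripper":0.2}]'
python3 -c "
from h import *
pack();to(.587,-.08,.02,177.7)"
```

```text
time_s: 6.5
tool_pos: [0.5705, -0.0837, 0.0204]
tool_rot: [-180.0, -0.1, 177.7]
force: [-7.3, -0.3, 1.1]
grip_width: 0.0522
grasp_force: 3.3
time_s: 6.92
tool_pos: [0.5804, -0.0838, 0.0204]
tool_rot: [-180.0, -0.1, 177.7]
force: [-6.3, 0.5, 1.7]
grip_width: 0.0519
grasp_force: 3.3
top 207 size [ 67. 171.] yaw 35.0 pack xy [651.8 -51.5] in dock [-4.  20.4]
scene 385 size [106.  57.] yaw -5.9 pack xy [653.6 -74.1] in dock [-1.3 -2.1]
t 7.0167 pos [ 0.5811 -0.0838  0.0204] rot [-180.    -0.   177.7] F [-5.2 -0.7 -0.2] grip 0.052 -> t [-5.7  4.   0.4] w [-0. -0. -0.]
```

Nearly home. I'll creep on until the force rises at the stop.

```bash
python3 -m creep '[{"wx":0,"wy":0,"wz":0,"tx":-1,"ty":0,"tz":0,"gripper":0.2},{"wx":0,"wy":0,"wz":0,"tx":-2,"ty":0,"tz":0,"gripper":0.2},{"wx":0,"wy":0,"wz":0,"tx":-3,"ty":0,"tz":0,"gripper":0.2},{"wx":0,"wy":0,"wz":0,"tx":-4,"ty":0,"tz":0,"gripper":0.2},{"wx":0,"wy":0,"wz":0,"tx":-5,"ty":0,"tz":0,"gripper":0.2}]'
python3 -c "from h import *;to(.59,-.08,.02,177.7)"
```

```text
time_s: 7.43
tool_pos: [0.5851, -0.0839, 0.0205]
tool_rot: [180.0, -0.2, 177.7]
force: [-9.9, 1.1, 5.5]
grip_width: 0.0523
grasp_force: 4.8
t 7.4333 pos [ 0.5851 -0.0839  0.0205] rot [180.   -0.2 177.7] F [-9.9  1.1  5.5] grip 0.052 -> t [-4.8  4.1  0.4] w [ 0.  -0.2 -0. ]
```

```bash
for i in 1 2; do python3 -m creep '[{"wx":0,"wy":0,"wz":0,"tx":-1,"ty":0,"tz":0,"gripper":0.2},{"wx":0,"wy":0,"wz":0,"tx":-2,"ty":0,"tz":0,"gripper":0.2}]'; done | grep -E 'pos|force'
```

```text
tool_pos: [0.585, -0.0839, 0.0204]
force: [-15.1, -0.1, 9.3]
grasp_force: 7.7
tool_pos: [0.585, -0.0839, 0.0204]
force: [-20.6, 1.7, 15.5]
grasp_force: 10.5
```

The arm has stalled with force rising, so the pack is on the stop. One more firm nudge, then I'll back off and look.

```bash
python3 -m creep '[{"wx":0,"wy":0,"wz":0,"tx":-1,"ty":0,"tz":0,"gripper":0.2},{"wx":0,"wy":0,"wz":0,"tx":-3,"ty":0,"tz":0,"gripper":0.2},{"wx":0,"wy":0,"wz":0,"tx":-3,"ty":0,"tz":0,"gripper":0.2}]' | grep -E 'pos|force'
python3 -m creep '[{"wx":0,"wy":0,"wz":0,"tx":8,"ty":0,"tz":0,"gripper":0.2},{"wx":0,"wy":0,"wz":0,"tx":20,"ty":0,"tz":0,"gripper":0.2},{"wx":0,"wy":0,"wz":0,"tx":40,"ty":0,"tz":0,"gripper":0.2},{"wx":0,"wy":0,"wz":0,"tx":65,"ty":0,"tz":0,"gripper":0.2},{"wx":0,"wy":0,"wz":0,"tx":65,"ty":0,"tz":0,"gripper":0.2}]' | grep -E 'pos|force'
python3 -m creep '[{"wx":0,"wy":0,"wz":0,"tx":0,"ty":0,"tz":-40,"gripper":-1},{"wx":0,"wy":0,"wz":0,"tx":0,"ty":0,"tz":-80,"gripper":-1},{"wx":0,"wy":0,"wz":0,"tx":0,"ty":0,"tz":-120,"gripper":-1},{"wx":0,"wy":0,"wz":0,"tx":0,"ty":0,"tz":-160,"gripper":-1},{"wx":0,"wy":0,"wz":0,"tx":0,"ty":0,"tz":-200,"gripper":-1}]' | grep -E 'pos|force|width'
python3 - <<'E'
from h import *
p,d=optics.read_camera('scene'); cv2.imwrite('pics/s2.png',cv2.resize(p[190:300,210:350],(700,550),interpolation=2)[:,:,::-1])
pack(); to(.696,.045,.23,177.7)
for c in ('scene','top'):
    p,d=optics.read_camera(c); W=world(c,d)
    rect(W,c+' skirt',(.58,.7),(-.15,0),(.037,.055)); rect(W,c+' button',(.6,.78),(.0,.1),(.083,.1))
    for r in nets.place_of('charge_button_top',c)[:1]: print(r)
E
```

```text
tool_pos: [0.585, -0.0839, 0.0203]
force: [-26.9, 2.6, 21.4]
grasp_force: 13.6
tool_pos: [0.5259, -0.0816, 0.0206]
force: [-0.4, -0.8, -1.4]
grasp_force: 0.0
tool_pos: [0.5304, -0.0816, 0.224]
force: [1.4, -0.6, -1.6]
grip_width: 0.0269
grasp_force: 0.0
top 237 size [ 58. 105.] yaw 0.6 pack xy [654.4 -73. ] in dock [-0.6 -1.1]
scene 387 size [105.  62.] yaw -5.6 pack xy [656.8 -74.4] in dock [ 1.9 -2.4]
t 9.0 pos [ 0.5329 -0.0818  0.2256] rot [179.9   0.7 177.7] F [-0.9 -0.1 -0.8] grip 0.015 -> t [-157.9  133.2   -2.3] w [ 0.1  0.7 -0. ]
scene skirt 101 [ 639.5 -130.7] [17.3 92.9] 81.5 z 0.045
scene button 96 [695.3  41.1] [39.9 38.4] 29.1 z 0.091
{'point': [0.6969, 0.0464, 0.0902], 'confidence': 0.63}
top skirt 169 [648.  -32.4] [102.8  39.2] 0.6 z 0.046
top button 129 [693.   48.6] [42.7 44.5] 0.5 z 0.09
{'point': [0.5332, 0.1255, 0.0025], 'confidence': 0.74}
```

View pics/s2.png

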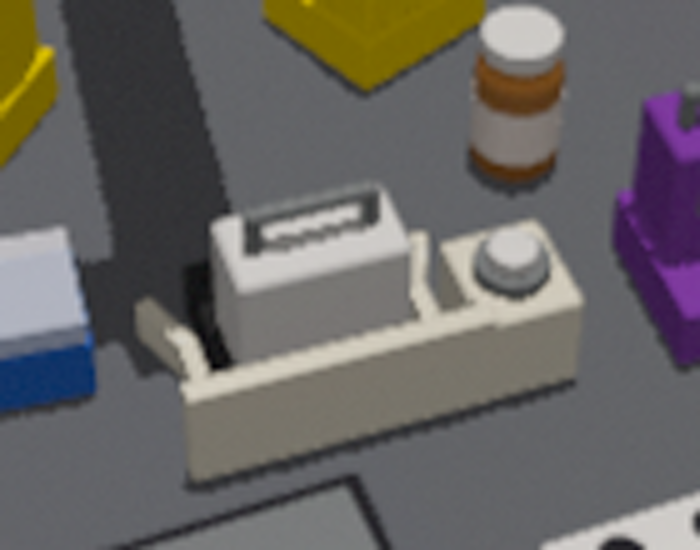

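The pack is home and upright at crop (310,270). The button is at crop (510,260). The gripper must be turned 90° so its body clears the handle while pressing.

```bash
python3 -c "
from h import *
print(np.round(get_obs()['qpos'],1)); to(.6,.045,.24,177.7)"
```

```text
[-26.4   4.3  34.1 100.9  -2.5  75.6  96. ]
t 9.2 pos [ 0.5284 -0.0812  0.2194] rot [-1.800e+02 -1.000e-01  1.777e+02] F [ 0.2  0.4 -0.1] grip 0.003 -> t [-66.4 128.9 -20.7] w [-0.  -0.1 -0. ]
```

```bash
python3 -m creep '[{"wx":0,"wy":0,"wz":6.8,"tx":-13,"ty":26,"tz":-4,"gripper":-1},{"wx":0,"wy":0,"wz":13.6,"tx":-26,"ty":52,"tz":-8,"gripper":-1},{"wx":0,"wy":0,"wz":20.4,"tx":-40,"ty":78,"tz":-12,"gripper":-1},{"wx":0,"wy":0,"wz":27.2,"tx":-53,"ty":104,"tz":-16,"gripper":-1},{"wx":0,"wy":0,"wz":34,"tx":-67,"ty":129,"tz":-20,"gripper":-1}]'
python3 -m creep '[{"wx":0,"wy":0,"wz":6.8,"tx":0,"ty":0,"tz":0,"gripper":-1},{"wx":0,"wy":0,"wz":13.6,"tx":0,"ty":0,"tz":0,"gripper":-1},{"wx":0,"wy":0,"wz":20.4,"tx":0,"ty":0,"tz":0,"gripper":-1},{"wx":0,"wy":0,"wz":27.2,"tx":0,"ty":0,"tz":0,"gripper":-1},{"wx":0,"wy":0,"wz":34,"tx":0,"ty":0,"tz":0,"gripper":-1}]'
python3 -c "from h import *;to(.695,.045,.2,87.7)"
```

```text
time_s: 9.62
tool_pos: [0.6008, 0.0464, 0.239]
tool_rot: [-179.9, -0.1, 143.4]
force: [-0.5, -0.8, -0.0]
grip_width: 0.0008
grasp_force: 0.0
time_s: 10.03
tool_pos: [0.6003, 0.0449, 0.2386]
tool_rot: [-179.9, 0.0, 109.4]
force: [-0.3, 0.6, -0.3]
grip_width: 0.0003
grasp_force: 0.0
t 10.0333 pos [0.6003 0.0449 0.2386] rot [-179.9    0.   109.4] F [-0.3  0.6 -0.3] grip 0.0 -> t [-31.2  89.5  38.4] w [-0.1  0.  21.7]
```

```bash
python3 -m creep '[{"wx":0,"wy":0,"wz":5.5,"tx":-8,"ty":23,"tz":10,"gripper":-1},{"wx":0,"wy":0,"wz":11,"tx":-16,"ty":45,"tz":20,"gripper":-1},{"wx":0,"wy":0,"wz":16.5,"tx":-24,"ty":68,"tz":30,"gripper":-1},{"wx":0,"wy":0,"wz":21.7,"tx":-31,"ty":90,"tz":38,"gripper":-1},{"wx":0,"wy":0,"wz":21.7,"tx":-31,"ty":90,"tz":38,"gripper":-1}]'
python3 - <<'E'
from h import *
to(.695,.045,.1,87.7)
p,d=optics.read_camera('wrist'); W=world('wrist',d); cv2.imwrite('pics/w2.png',p[:,:,::-1])
rect(W,'button',(.66,.74),(.01,.09),(.084,.1)); rect(W,'block',(.62,.77),(0,.1),(.062,.078))
E
```

```text
time_s: 10.45
tool_pos: [0.6972, 0.0465, 0.1965]
tool_rot: [-179.7, 0.2, 87.8]
force: [-1.8, 0.7, -0.7]
grip_width: 0.0005
grasp_force: 0.0
t 10.45 pos [0.6972 0.0465 0.1965] rot [-179.7    0.2   87.8] F [-1.8  0.7 -0.7] grip 0.0 -> t [-1.2 -1.7 96.5] w [-0.3  0.2  0.1]
button 1318 [694.4  47.7] [38.1 40.1] 41.8 z 0.093
block 4169 [693.9  45.6] [67.1 75.1] 87.9 z 0.071
```

View pics/w2.png

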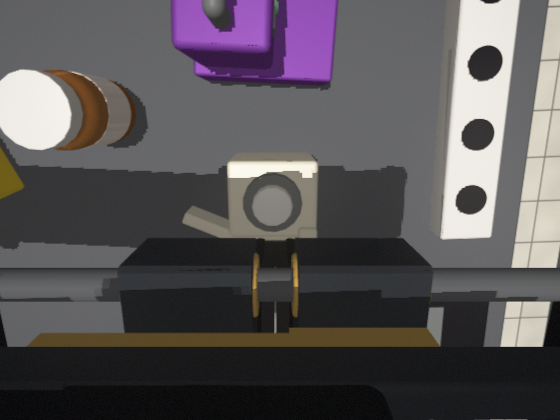

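The button is at (272,203), in line with the fingers at column 275. I'll descend, then press gently.

```bash
python3 -m creep '[{"wx":0,"wy":0,"wz":0,"tx":0,"ty":-2,"tz":25,"gripper":-1},{"wx":0,"wy":0,"wz":0,"tx":0,"ty":-2,"tz":50,"gripper":-1},{"wx":0,"wy":0,"wz":0,"tx":0,"ty":-2,"tz":75,"gripper":-1},{"wx":0,"wy":0,"wz":0,"tx":0,"ty":-2,"tz":92,"gripper":-1},{"wx":0,"wy":0,"wz":0,"tx":0,"ty":-2,"tz":98,"gripper":-1}]'| grep -E 'pos|force'
for i in 1 2; do python3 -m creep '[{"wx":0,"wy":0,"wz":0,"tx":0,"ty":0,"tz":1,"gripper":-1},{"wx":0,"wy":0,"wz":0,"tx":0,"ty":0,"tz":2,"gripper":-1},{"wx":0,"wy":0,"wz":0,"tx":0,"ty":0,"tz":3,"gripper":-1},{"wx":0,"wy":0,"wz":0,"tx":0,"ty":0,"tz":4,"gripper":-1}]'| grep -E 'pos|force'; done
```

```text
tool_pos: [0.691, 0.0461, 0.1008]
force: [-0.1, 0.3, -0.3]
grasp_force: 0.0
tool_pos: [0.6949, 0.046, 0.1023]
force: [-1.0, -0.9, 0.2]
grasp_force: 0.0
tool_pos: [0.6941, 0.0461, 0.0967]
force: [-0.7, 0.1, -0.7]
grasp_force: 0.0
```

```bash
for i in 1 2 3 4 ; do python3 -m creep '[{"wx":0,"wy":0,"wz":0,"tx":0,"ty":0,"tz":1,"gripper":-1},{"wx":0,"wy":0,"wz":0,"tx":0,"ty":0,"tz":2,"gripper":-1},{"wx":0,"wy":0,"wz":0,"tx":0,"ty":0,"tz":3,"gripper":-1}]'| grep -E 'pos|^force'; done
```

```text
tool_pos: [0.6939, 0.0461, 0.0934]
force: [-0.5, 0.1, 0.3]
tool_pos: [0.694, 0.0461, 0.0908]
force: [-2.3, -0.0, 3.1]
tool_pos: [0.694, 0.0461, 0.0879]
force: [-2.0, -0.2, 3.8]
tool_pos: [0.694, 0.0461, 0.0863]
force: [-5.5, 0.6, 15.6]
```

```bash
python3 -m creep '[{"wx":0,"wy":0,"wz":0,"tx":0,"ty":0,"tz":1,"gripper":-1},{"wx":0,"wy":0,"wz":0,"tx":0,"ty":0,"tz":2,"gripper":-1},{"wx":0,"wy":0,"wz":0,"tx":0,"ty":0,"tz":2,"gripper":-1}]'| grep -E 'pos|^force'
python3 -m creep '[{"wx":0,"wy":0,"wz":0,"tx":0,"ty":0,"tz":-4,"gripper":-1},{"wx":0,"wy":0,"wz":0,"tx":0,"ty":0,"tz":-12,"gripper":-1},{"wx":0,"wy":0,"wz":0,"tx":0,"ty":0,"tz":-30,"gripper":-1},{"wx":0,"wy":0,"wz":0,"tx":0,"ty":0,"tz":-65,"gripper":-1},{"wx":0,"wy":0,"wz":0,"tx":0,"ty":0,"tz":-105,"gripper":-1}]'| grep -E 'pos|^force'
python3 -m creep '[{"wx":0,"wy":0,"wz":0,"tx":0,"ty":-40,"tz":-20,"gripper":-1},{"wx":0,"wy":0,"wz":0,"tx":0,"ty":-75,"tz":-30,"gripper":-1},{"wx":0,"wy":0,"wz":0,"tx":0,"ty":-110,"tz":-30,"gripper":-1},{"wx":0,"wy":0,"wz":0,"tx":0,"ty":-145,"tz":-30,"gripper":-1},{"wx":0,"wy":0,"wz":0,"tx":0,"ty":-145,"tz":-30,"gripper":-1}]'| grep -E 'pos|^force'
python3 - <<'E'
from h import *
pack()
p,d=optics.read_camera('scene'); W=world('scene',d); rect(W,'button',(.6,.78),(.0,.1),(.083,.1)); cv2.imwrite('pics/s3.png',p[:,:,::-1])
p,d=optics.read_camera('top'); W=world('top',d); rect(W,'button',(.6,.78),(.0,.1),(.083,.1))
E
```

```text
tool_pos: [0.6941, 0.0461, 0.0862]
force: [-9.3, -0.3, 19.2]
tool_pos: [0.6923, 0.0463, 0.1856]
force: [1.3, 0.6, 0.3]
tool_pos: [0.5426, 0.0513, 0.2163]
force: [0.3, -0.3, -0.5]
top 549 size [105.  62.] yaw -1.4 pack xy [653.5 -72. ] in dock [-1.5 -0.1]
scene 391 size [105.  59.] yaw -3.3 pack xy [655.3 -74.9] in dock [ 0.4 -2.8]
button 105 [697.9  43.6] [38.  41.3] 1.6 z 0.091
button few
```

View pics/s3.png

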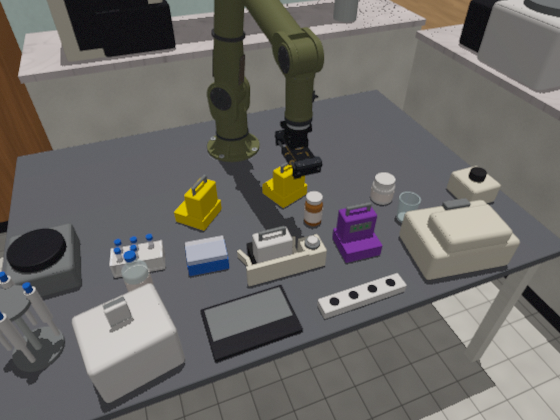

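The pack is in the dock at (273,247), the button is back up at (312,241), and the bystanders haven't moved. The press stalled hard (0.1 mm for 4 to 19 N), so it went fully down.

```bash
python3 -c "
from cell import env
print(env.sign_off())"
```

```text
the job is handed in; nothing more can be done
None
```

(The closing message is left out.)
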